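# Lay the glove carton in its bench cradle

## Robot

A 6-joint arm with a two-finger parallel gripper is mounted at the origin on a cart in front of the work surface, level with it; the furniture and walls round the work are solid. World frame = base frame: x ahead of the robot, y to its left, z up, the work surface at z = 0. Lengths are in mm, angles in rad, forces in N, time in s.
With the tool pointing down it reaches from about 300 to 775 mm from the base axis. Payload 14.6 kg.
Tool frame: the origin (TCP) lies midway between the tips of the shut fingers; the grasp point (between the pads) lies 19 mm behind it; x points along the fingers, z is the direction in which the jaws open and shut, and the axes are right-handed (so a half turn about x gives the same grasp; the last joint's range is limited). The gripper opens to 94 mm and grips with 3 to 60 N. Pads are 16 mm wide; open, the fingers measure 119 mm over their backs; the gripper's body (75 mm by 177 mm) begins 78 mm behind the grasp point.
Start: joints at [1.044, 0.3, 1.521, -0, 1.321, -0.067], TCP at [244.069, 492.869, 205.446] pointing down, gripper open.
Joint ranges: [-3.03, 3.03], [-0.79, 2.21], [0.23, 2.52], [-1.04, 4.18], [0, 3.07], [-2.55, 2.55]. Speed limits (rad/s): [2.22, 2.22, 2.57, 3.14, 3.14, 3.14].

## Interface

Orientations are given as [roll, pitch, yaw] about the fixed x, y, z axes, in that order (R = Rz(yaw) Ry(pitch) Rx(roll)).
In Python, from cell import * gives the robot as it stands.
- The arm moves only by the tool play_rows, never from a script. Its argument "motion" is one flat list of numbers, 7 for each row, row after row: the turn, a rotation vector about the tool's x, y, z in rad, then the shift along the tool's x, y, z in m, then the closure, from -1 (fully open) to 1 (shut), so that 0 is half open. In form: [rx, ry, rz, x, y, z, fingers, rx, ry, rz, x, y, z, fingers, ...]. A call has 1 to 20 rows; each row shifts and turns the pose as measured when the row begins, along the tool's axes as they then stand; what a row does not reach is not made up. A row lasts 1/10 s, in which the tool goes at most 50 mm and 8.59 degrees, less where a joint would pass 70% of its speed; a pose out of reach is approached as far as the arm can. A call with a gripper value outside its range is refused whole. The fingers move at their own pace and stop on an object; "newtons" is the grip in N (left out, the last holds). Time passes only in rows, so rows that do not move let the fingers close. It gives the time, the measured TCP pose, the force and the opening at its end, in the units of the state.
- read_state(): the state, without advancing time (a new reading comes with each control period).
- camera(name): name is "scene" or "top" or "wrist"; returns (picture, depth): 400x640x3 uint8, blue, green, red; 400x640 float32, mm along the optical axis (not along the pixel's ray), 0 where there is no reading.
- camera_params(name): a dict with "fx", "fy", "cx", "cy" (pixels), "k1" (the pictures are not rectified: a ray, as slopes to the right and down, at radius r is drawn at 1 + k1 r^2 times it, then the intrinsics apply), "T" (4x4, takes a point from camera to world coordinates). Camera axes: x right, y down, z forward; pixel columns grow to the right and rows downward; lengths in mm; the calibration is good to about 2 mm. A picture is of the moment at which its call begins: read the wrist's pose just before it. camera_params takes no time and is no camera call; for the wrist camera it gives the pose at the moment of the call.
- sign_off(): hands the job in, once; it reports no verdict.
Trained networks look in the newest picture that a camera, given by its name, has taken for a name from the list of things; names that differ only in an ending like _2 or _b are one class to them, and where a whole thing is asked for, a point or a joint stands for the part that bears it (a point fixed in the world has none). Each returns a list of dicts, best first, with "conf" (0 to 1); they miss things now and then, are a little off and sometimes report something else, mostly with a low value. They report only what shows in the picture. A call takes as long as a camera call.
- masks_of(camera, name): "region" (400x640 bool, what is visible of it).
- place_of(camera, name): "at" ([x, y, z] in mm, in the coordinates of the camera as it stood for that picture, good to about 4 mm: a listed point, or the origin of a listed thing).
The state is a dict: "clock": time; "joints": joint angles; "qd": joint speeds; "effort": joint torques, N m; "eef_pos": TCP position; "eef_rot": TCP orientation; "wrist_force": force on the tool from outside, world axes, zero at the start; "moment": the same for the moment, N m; "finger_gap": finger opening in mm.
Only numpy, scipy, OpenCV 4.12 (cv2) and the standard library are available. Lean on these libraries where they do the work, as an engineer would, in place of code of your own. Each camera call takes 0.05 s, during which the arm holds its last target.

## Task

Load the full carton of gloves into the steel bench cradle. It is too wide to pick up, so slide it up to the cradle's front lip, tip it over the lip onto its back with its oval opening facing up, then push it against the sprung end plate until its foot end drops behind the lip, and ease off so that the plate clamps it flat on the cradle floor. Do not crush the carton, and leave the rice tub, the red sauce pot and the timer where they are.

Things in the scene. Friction and masses are not known exactly. Their poses are not given: they have to be found in the camera images.
- cradle: Low bare-steel cradle, fixed to the table. Origin on the table under the middle of its front lip's outer face; x points level over the lip into the cradle, z up. Lip: 18 mm high, 5 mm thick (x 0 to 5 mm), round top, full width. In front of it two wings, 58 mm high, flare out from y = +-66 mm at the lip to y = +-93 mm at x = -37 mm, a funnel for the carton over bare table.
- cradle_seat (a point): Middle of the clamped carton's place on the cradle floor (3 mm above the table), 105 mm behind the lip's outer face; same axes as the cradle. The pocket is 132 mm wide (cradle y -66 to +66 mm), with cheeks 58 mm high and a fixed end wall 50 mm high; from the lip's inner face to the resting end plate it is 194 mm, 6 mm shorter than the carton.
- end_plate (a joint): Travel of the sprung steel end plate (122 mm wide, 47 mm high) at the far end of the pocket, in m: 0 at rest, grows as the plate is pushed away from the lip, stop at 0.016. Its spring pushes back with about 3 N at 0, 5 N at 0.006 (where it holds the clamped carton) and 8 N at the stop, and it returns with damping (about 0.1 m/s).
- end_plate_face (a point): Middle of the end plate's face, which meets the top end of the tipped carton; same axes as the cradle; at rest 199 mm behind the lip's outer face.
- carton_center (a point): Centre of the full glove carton: rigid coated board, white with petrol-blue bands, 0.45 to 0.72 kg. It starts standing on end in front of the lip, 200 mm tall (own z, up), 120 mm wide (y), 85 mm deep (x, pointing roughly at the cradle). Slippery: friction about 0.2 on anything, so pushed slowly on a face at 170 mm height or lower it slides and does not tip until its foot is stopped.
- carton_foot (a point): Middle of the 120 x 85 mm end face on which the carton stands at the start, 100 mm from its centre along the carton's -z; same axes as the carton's centre.
- carton_opening (a point): Middle of the closed oval dispensing opening (pale panel, dark outline, 115 x 53 mm) in the carton's 200 x 120 mm front face, which looks along the carton's -x: away from the cradle at the start, up in the end. Same axes as the carton's centre.
- rice_tub: White food tub with lid, 103 x 144 x 56 mm, loose, a bystander; origin at the centre of its underside, z up.
- sauce_pot_red: Small lidded pot of red sauce, 53 mm wide, 36 mm high, loose, a bystander; origin at the centre of its underside, z up.
- timer: Red and white kitchen timer, 62 mm wide, 40 mm high, loose, a bystander; origin at the centre of its underside, z up.

How it is judged:
By the outcome, as a careful person would: the job done as asked, in the order asked, and still so for the second after the job is handed in, with the robot touching nothing.
It also fails if it takes over 58 s, if anything falls off the work surface, if the arm or the gripper's body presses on something with over 40 N, if the wrist force passes 120 N, or if a joint passes its speed limit or range.

## Working session

There is one attempt and no reset: what is moved stays moved. The work goes in short steps, Python scripts to look and compute and a tool call to move; the robot and the scene stay as the last step left them, time stands still between calls to the robot, and variables do not carry over. Pictures are saved under pics/ and viewed, and the job is handed in when it is done.

Besides the shell and the picture viewer there is one more tool, called after "Request:" by a JSON object that holds its "fn" and its "kwargs". play_rows: Moves the arm, as the interface text tells. Its arguments: {"type":"object","properties":{"motion":{"type":"array","items":{"type":"number"}},"newtons":{"type":"number"}},"required":["motion"]}

```bash
mkdir -p pics; ls; cat > h.py <<'E'
from cell import *
import numpy as np, cv2
from scipy.spatial.transform import Rotation as R
def und(cam,u,v):
    p=camera_params(cam); K=np.array([[p['fx'],0,p['cx']],[0,p['fy'],p['cy']],[0,0,1]],float)
    # r model: drawn = ray*(1+k1 r^2)
    q=cv2.undistortPoints(np.array([[[u,v]]],float),K,np.array([p['k1'],0,0,0,0],float))[0,0]
    return q
def w(cam,c):
    T=np.array(camera_params(cam)['T']); return T[:3,:3]@np.array(c)+T[:3,3]
def cloud(cam,d,p=None):
    p=p or camera_params(cam); K=np.array([[p['fx'],0,p['cx']],[0,p['fy'],p['cy']],[0,0,1]],float)
    vv,uu=np.mgrid[0:d.shape[0],0:d.shape[1]]
    q=cv2.undistortPoints(np.stack([uu.ravel(),vv.ravel()],1).astype(float)[:,None],K,np.array([p['k1'],0,0,0,0],float))[:,0]
    z=d.ravel(); P=np.stack([q[:,0]*z,q[:,1]*z,z],1); T=np.array(p['T'])
    return (P@T[:3,:3].T+T[:3,3]).reshape(d.shape+(3,))
E
python3 - <<'E'
from h import *
print(read_state())
for c in ['scene','top']:
    im,d=camera(c); cv2.imwrite(f'pics/{c}0.png',im); np.save(f'{c}0.npy',d)
    for n in ['cradle','cradle_seat','end_plate_face','carton_center','carton_foot','carton_opening','rice_tub','sauce_pot_red','timer']:
        try: print(c,n,[(np.round(w(c,r['at'])),round(r['conf'],2)) for r in place_of(c,n)][:3])
        except Exception as e: print(c,n,e)
print(read_state()['clock'])
E
```

```text
pics
{'clock': 0.0, 'joints': array([ 1.04438151e+00,  3.00484905e-01,  1.52159573e+00, -3.38445347e-05,
        1.32069969e+00, -6.66030512e-02]), 'qd': array([-0.00062014, -0.00117305,  0.00039084, -0.00014379, -0.0007219 ,
       -0.000148  ]), 'effort': array([ 1.46060679e-04, -5.31794214e+01, -3.52752256e+01,  7.08879204e-02,
        2.41916638e-02, -5.03516742e-05]), 'eef_pos': array([243.95479689, 492.63481327, 204.87256353]), 'eef_rot': array([ 3.10258426,  1.56960821, -2.06960809]), 'wrist_force': array([0.40200939, 0.06643445, 1.11256744]), 'moment': array([ 0.01708634,  0.06579003, -0.01553351]), 'finger_gap': 93.90392100895242}
scene cradle [(array([500., -28.,   1.]), 0.79), (array([628., 347.,   3.]), 0.39)]
scene cradle_seat [(array([482.,  75.,   2.]), 0.93)]
scene end_plate_face [(array([471., 167.,  25.]), 0.67)]
scene carton_center [(array([ 536., -149.,   98.]), 0.94)]
scene carton_foot [(array([ 540., -152.,   -1.]), 0.93)]
scene carton_opening [(array([ 539., -194.,  105.]), 0.67)]
scene rice_tub [(array([802.,  68.,   0.]), 0.93)]
scene sauce_pot_red [(array([474., 361.,  -2.]), 0.72)]
scene timer [(array([625., 345.,   1.]), 0.7)]
top cradle [(array([501., -30.,   0.]), 0.86)]
top cradle_seat [(array([484.,  75.,   7.]), 0.59)]
top end_plate_face [(array([467., 166.,  26.]), 0.79)]
top carton_center [(array([ 537., -150.,  101.]), 0.62)]
top carton_foot [(array([ 535., -151.,   -1.]), 0.68)]
top carton_opening []
top rice_tub [(array([794.,  69.,  -2.]), 0.78)]
top sauce_pot_red []
top timer [(array([622., 352.,   2.]), 0.64)]
1.0
```

View pictures.

View pics/scene0.png

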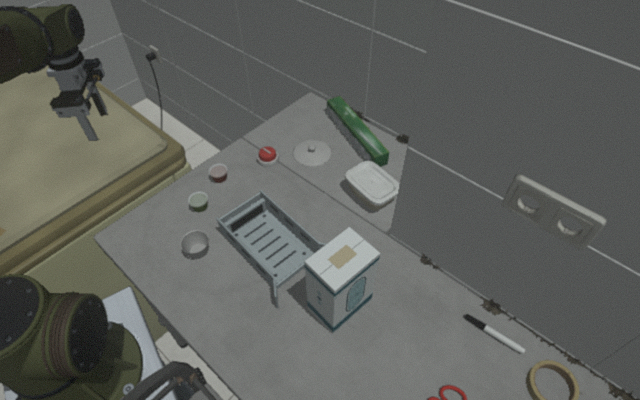

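View pics/top0.png

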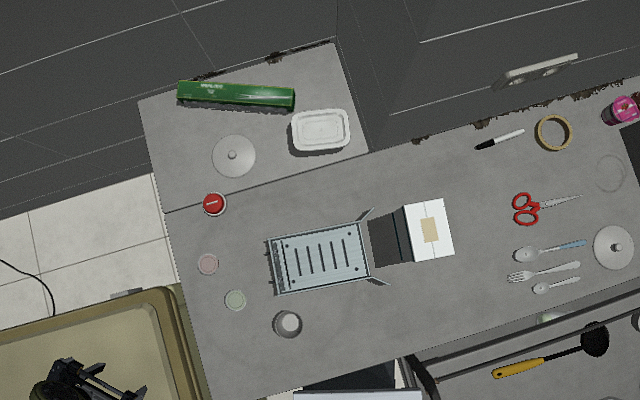

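```bash
python3 - <<'E'
from h import *
d=np.load('top0.npy'); P=cloud('top',d)
def rect(m):
    pts=P[m][:,:2].astype(np.float32); r=cv2.minAreaRect(pts); return len(pts),r
X,Y,Z=P[...,0],P[...,1],P[...,2]
v=d>0
m=v&(Z>192)&(Z<208)&(X>430)&(X<650)&(Y<0)&(Y>-300); n,r=rect(m); print('carton top',n,r,np.median(Z[m]), cv2.boxPoints(r))
m=v&(Z>52)&(Z<64)&(X>350)&(X<650)&(Y>-90)&(Y<260)
pts=P[m]; print('58 walls',len(pts)); 
r=cv2.minAreaRect(pts[:,:2].astype(np.float32)); print(r,cv2.boxPoints(r))
# fit cheek lines
c=np.array([500,-29.]); ax=np.array([471-500,167+29.]);ax/=np.linalg.norm(ax); ay=np.array([-ax[1],ax[0]])
q=(pts[:,:2]-c)@np.stack([ax,ay],1)
for lo,hi in((-100,-60),(-60,-30),(-30,0),(0,60),(60,120),(120,180),(180,260)):
    k=(q[:,0]>lo)&(q[:,0]<hi)
    for s in(1,-1):
        kk=k&(q[:,1]*s>0); 
        if kk.sum(): print(lo,hi,s,kk.sum(),np.percentile(q[kk,1],[2,50,98]).round(1))
# lip
for t in range(-70,70,20):
    m=v&(np.abs(((P[...,:2]-c)@ay)-t)<8)
    s=(P[m][:,:2]-c)@ax; z=P[m][:,2]
    k=(z>10)&(z<30)&(s>-30)&(s<30)
    print('lip',t,k.sum(),np.percentile(s[k],[5,50,95]).round(1) if k.sum() else '')
print(camera_params('top')['T'])
E
```

```text
carton top 2377 ((535.582275390625, -151.18655395507812), (121.58326721191406, 85.35023498535156), 9.136134147644043) 200.11442448916864 [[ 468.78586 -118.70536]
 [ 482.33786 -202.97282]
 [ 602.37866 -183.66776]
 [ 588.82666  -99.40028]]
58 walls 557
((484.5213928222656, 64.13715362548828), (191.1122283935547, 268.353759765625), 9.5205717086792) [[368.08835 180.66077]
 [412.47452 -83.99676]
 [600.95447 -52.38646]
 [556.56824 212.27106]]
-60 -30 1 14 [85.9 90.3 94.6]
-60 -30 -1 9 [-96.1 -92.7 -89.8]
-30 0 1 31 [66.4 76.4 86.1]
-30 0 -1 32 [-89.3 -79.5 -67.4]
0 60 1 52 [66.  68.3 71.1]
0 60 -1 54 [-69.8 -67.1 -64.4]
60 120 1 52 [67.2 69.8 72.5]
60 120 -1 50 [-68.4 -65.9 -63.7]
120 180 1 51 [68.5 71.2 73.8]
120 180 -1 49 [-66.8 -64.5 -62.4]
180 260 1 82 [ 2.1 70.  74.9]
180 260 -1 81 [-66.1 -61.5  -5.8]
lip -70 6 [ 1.8 15.1 28.4]
lip -50 14 [0.8 3.4 5.1]
lip -30 13 [-0.   2.3  4.3]
lip -10 13 [-0.5  1.9  3.9]
lip 10 13 [-0.3  1.8  3.7]
lip 30 14 [-1.3  0.8  3.1]
lip 50 13 [-1.7  0.4  2.6]
[[-2.61673598e-02 -9.91473035e-01  1.27657711e-01  5.02304022e+02]
 [-9.99336572e-01  2.91807637e-02  2.17921870e-02  5.29110220e+01]
 [-2.53315152e-02 -1.27002775e-01 -9.91578847e-01  1.11831451e+03]
 [ 0.00000000e+00  0.00000000e+00  0.00000000e+00  1.00000000e+00]]
```

```bash
cat >> h.py <<'E'
th=np.radians(99.7); A=np.array([np.cos(th),np.sin(th),0]); L=np.array([-A[1],A[0],0]); O=np.array([500,-29,0.])
def crad(p): d=np.array(p)-O; return np.array([d@A,d@L,d[2]])
def wor(s,l,z): return O+s*A+l*L+np.array([0,0,z])
def st():
    s=read_state(); Rm=R.from_euler('xyz',s['eef_rot']).as_matrix(); return s,Rm
def go(s_,l_,z_,sgn=1):
    s,Rm=st(); D=np.stack([[0,0,-1],np.cross(sgn*L,[0,0,-1]),sgn*L],1)
    rv=R.from_matrix(Rm.T@D).as_rotvec(); sh=Rm.T@(wor(s_,l_,z_)-s['eef_pos'])/1000
    print('at cradle',crad(s['eef_pos']).round(1),'rotvec',rv.round(3),'shift',sh.round(4)); return rv,sh
E
python3 - <<'E'
from h import *
s,Rm=st(); print(Rm.round(3))
for sg in(1,-1): go(-126,-102,300,sg); 
print(wor(-126,-102,125))
E
```

```text
[[ 0.    -0.896  0.444]
 [ 0.     0.444  0.896]
 [-1.    -0.     0.   ]]
at cradle [557.5 164.3 205.5] rotvec [-2.2 -0.   0. ] shift [-0.0945 -0.6176 -0.3959]
at cradle [557.5 164.3 205.5] rotvec [0.942 0.    0.   ] shift [-0.0945 -0.6176 -0.3959]
[ 621.77141567 -136.01272039  125.        ]
```

Request:
{"fn": "play_rows", "kwargs": {"motion": [0.094, 0, 0, -0.007, 0, 0, 1, 0.094, 0, 0, -0.007, 0, 0, 1, 0.094, 0, 0, -0.007, 0, 0, 1, 0.094, 0, 0, -0.007, 0, 0, 1, 0.094, 0, 0, -0.007, 0, 0, 1, 0.094, 0, 0, -0.007, 0, 0, 1, 0.094, 0, 0, -0.007, 0, 0, 1, 0.094, 0, 0, -0.007, 0, 0, 1, 0.094, 0, 0, -0.007, 0, 0, 1, 0.094, 0, 0, -0.007, 0, 0, 1], "newtons": 20}}

```text
clock: 2.0
eef_pos: [243.8, 492.5, 277.1]
eef_rot: [-2.238, 1.569, -2.104]
wrist_force: [0.9, -0.4, -0.1]
finger_gap: 17.8
```

```bash
python3 - <<'E'
from h import *
go(-126,-105,275,-1)
E
```

```text
at cradle [557.2 164.6 277.1] rotvec [-0.035 -0.001  0.002] shift [ 0.0029 -0.6734  0.2931]
```

Request:
{"fn": "play_rows", "kwargs": {"motion": [-0.035, 0, 0, 0, -0.034, 0.015, 1, 0, 0, 0, 0, -0.035, 0.015, 1, 0, 0, 0, 0, -0.035, 0.015, 1, 0, 0, 0, 0, -0.035, 0.015, 1, 0, 0, 0, 0, -0.035, 0.015, 1, 0, 0, 0, 0, -0.035, 0.015, 1, 0, 0, 0, 0, -0.035, 0.015, 1, 0, 0, 0, 0, -0.035, 0.015, 1, 0, 0, 0, 0, -0.035, 0.015, 1, 0, 0, 0, 0, -0.035, 0.015, 1, 0, 0, 0, 0, -0.035, 0.015, 1, 0, 0, 0, 0, -0.035, 0.015, 1, 0, 0, 0, 0, -0.035, 0.015, 1, 0, 0, 0, 0, -0.035, 0.015, 1, 0, 0, 0, 0, -0.035, 0.015, 1, 0, 0, 0, 0, -0.035, 0.015, 1, 0, 0, 0, 0, -0.035, 0.015, 1, 0, 0, 0, 0, -0.035, 0.015, 1, 0, 0, 0, 0, -0.03, 0.015, 1, 0, 0, 0, 0, -0.01, 0.005, 1]}}

```text
clock: 4.0
eef_pos: [652.9, -144.9, 278.5]
eef_rot: [0.15, 1.568, 0.319]
wrist_force: [-0.3, 0.3, -0.3]
finger_gap: 0.5
```

```bash
python3 - <<'E'
from h import *
s,_=st(); print(s['joints'].round(2),s['finger_gap'])
go(-126,-105,125,-1)
E
```

```text
[-0.27  0.54  1.01  0.    1.58 -0.44] 0.4816999498880649
at cradle [-140.  -131.2  278.5] rotvec [-0.     0.002 -0.   ] shift [ 0.1534  0.014  -0.0266]
```

Request:
{"fn": "play_rows", "kwargs": {"motion": [0, 0, 0, 0.02, 0.002, -0.002, 1, 0, 0, 0, 0.02, 0.002, -0.002, 1, 0, 0, 0, 0.02, 0.002, -0.002, 1, 0, 0, 0, 0.02, 0.002, -0.002, 1, 0, 0, 0, 0.02, 0.002, -0.002, 1, 0, 0, 0, 0.02, 0.002, -0.002, 1, 0, 0, 0, 0.02, 0.001, -0.002, 1, 0, 0, 0, 0.012, 0, -0.002, 1, 0, 0, 0, 0, 0, 0, 1]}}

```text
clock: 4.9
eef_pos: [635.2, -137.2, 118.9]
eef_rot: [0.513, 1.569, 0.679]
wrist_force: [1.1, 0.0, 0.5]
finger_gap: 0.9
```

```bash
python3 - <<'E'
from h import *
im,d=camera('top'); cv2.imwrite('pics/top1.png',im[150:330,330:560].repeat(3,0).repeat(3,1))
go(-126,-87,125,-1)
E
```

```text
at cradle [-129.6 -115.5  119.9] rotvec [-0.004  0.003 -0.   ] shift [-0.0051  0.0035 -0.0285]
```

View pics/top1.png

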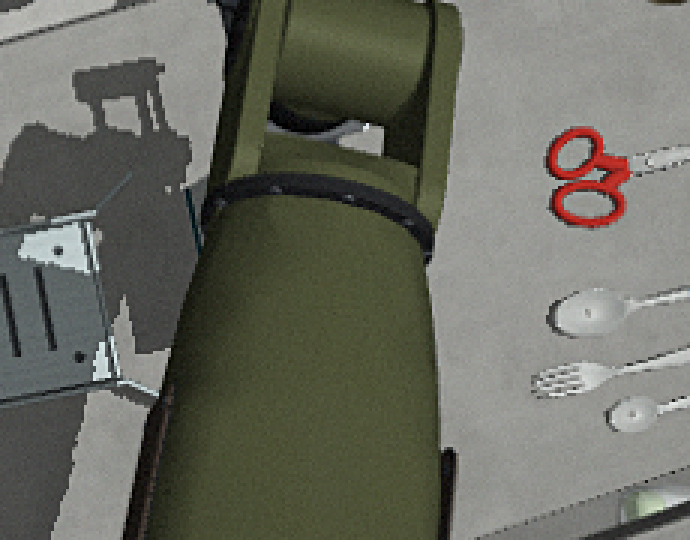

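Request:
{"fn": "play_rows", "kwargs": {"motion": [0, 0, 0, -0.003, 0.003, -0.005, 1, 0, 0, 0, -0.003, 0, -0.005, 1, 0, 0, 0, 0, 0, -0.005, 1, 0, 0, 0, 0, 0, -0.005, 1, 0, 0, 0, 0, 0, -0.004, 1, 0, 0, 0, 0, 0, -0.004, 1, 0, 0, 0, 0, 0, -0.004, 1]}}

```text
clock: 5.65
eef_pos: [603.1, -140.3, 131.1]
eef_rot: [-0.284, 1.561, -0.118]
wrist_force: [1.5, 0.2, -0.3]
finger_gap: 0.6
```

```bash
python3 - <<'E'
from h import *
im,d=camera('scene'); cv2.imwrite('pics/s1.png',im)
P=cloud('scene',d); m=(d>0)&(P[...,2]>195)&(P[...,2]<205)&(np.linalg.norm(P[...,:2]-[530,-150],axis=2)<100)
r=cv2.minAreaRect(P[m][:,:2].astype(np.float32)); print(r,crad([*r[0],200]))
go(-126,-72,125,-1)
E
```

```text
((530.3213500976562, -151.29470825195312), (121.10433959960938, 86.00202941894531), 9.072421073913574) [-125.65514364   -9.28250046  200.        ]
at cradle [-127.1  -82.4  130.9] rotvec [-0.004  0.009  0.003] shift [ 0.0058  0.0011 -0.0104]
```

View pics/s1.png

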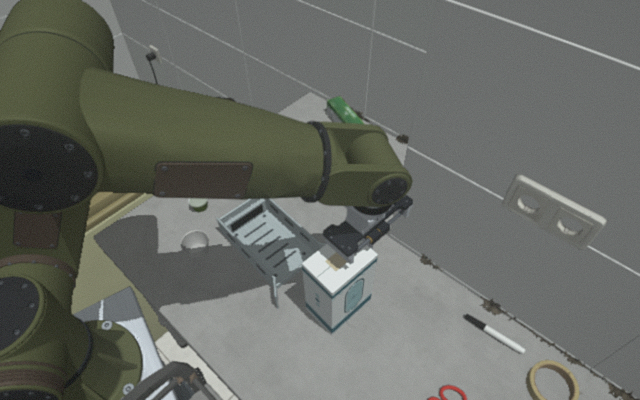

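Request:
{"fn": "play_rows", "kwargs": {"motion": [0, 0.005, 0, 0.001, 0, -0.003, 1, 0, 0, 0, 0.001, 0, -0.003, 1, 0, 0, 0, 0, 0, -0.002, 1, 0, 0, 0, 0, 0, -0.001, 1]}}

```text
clock: 6.1
eef_pos: [593.4, -142.0, 128.9]
eef_rot: [-0.571, 1.565, -0.405]
wrist_force: [1.8, 0.3, 0.7]
finger_gap: 0.3
```

```bash
cat >> h.py <<'E'
def carton(cam='scene',c=None):
    im,d=camera(cam); P=cloud(cam,d); c=c if c is not None else [530,-150]
    m=(d>0)&(P[...,2]>195)&(P[...,2]<205)&(np.linalg.norm(P[...,:2]-c,axis=2)<110)
    r=cv2.minAreaRect(P[m][:,:2].astype(np.float32)); print('carton',np.round(r[1],1),round(r[2],2),crad([*r[0],200]).round(1)); return im,P
E
python3 - <<'E'
from h import *
carton(); go(-200,-85,125,-1)
E
```

```text
carton [121.3  85.8] 9.32 [-1.257e+02  1.000e-01  2.000e+02]
at cradle [-127.1  -73.   128.9] rotvec [-0.004  0.005  0.003] shift [ 0.0042 -0.0729  0.0123]
```

Request:
{"fn": "play_rows", "kwargs": {"motion": [0, 0, 0, 0, 0, 0.01, 1, 0, 0, 0, -0.005, -0.005, 0.008, 1, 0, 0, 0, -0.005, -0.025, 0, 1, 0, 0, 0, -0.005, -0.025, 0, 1, 0, 0, 0, -0.005, -0.025, 0, 1, 0, 0, 0, -0.005, -0.005, -0.01, 1, 0, 0, 0, -0.002, 0, -0.025, -0.5, 0, 0, 0, 0, 0, -0.025, -0.5, 0, 0, 0, 0, 0, -0.02, -0.5, 0, 0, 0, 0, 0, -0.008, -0.5, 0, 0, 0, 0, 0, 0, -0.5]}}

```text
clock: 7.25
eef_pos: [537.8, -237.9, 154.1]
eef_rot: [2.92, 1.567, 3.087]
wrist_force: [0.1, 0.1, -0.2]
finger_gap: 36.9
```

```bash
python3 - <<'E'
from h import *
im,P=carton(); cv2.imwrite('pics/s2.png',im); go(-180,0,160,-1); print(read_state()['finger_gap'])
E
```

```text
carton [ 84.3 140.9] 10.8 [-152.    18.5  200. ]
at cradle [-212.3   -2.6  154.1] rotvec [-0.001 -0.003 -0.001] shift [-0.0059  0.0323 -0.0026]
41.20083869194041
```

View pics/s2.png

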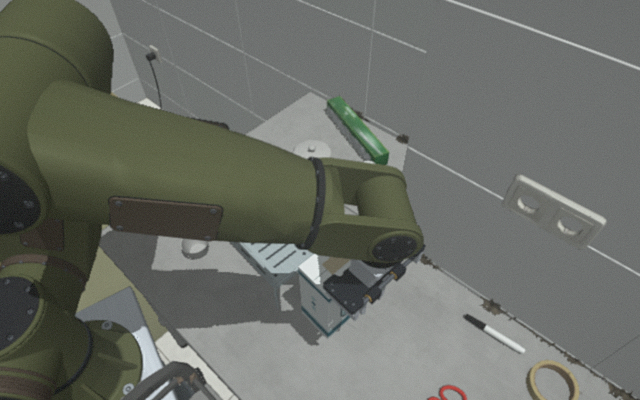

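Request:
{"fn": "play_rows", "kwargs": {"motion": [0, 0, 0, -0.002, 0.008, -0.002, -0.5, 0, 0, 0, -0.001, 0.008, 0, -0.5, 0, 0, 0, 0, 0.006, 0, -0.5, 0, 0, 0, 0, 0.004, 0, -0.5, 0, 0, 0, 0, 0.003, 0, -0.5, 0, 0, 0, 0, 0.003, 0, -0.5, 0, 0, 0, 0, 0.003, 0, -0.5, 0, 0, 0, 0, 0.004, 0, -0.5, 0, 0, 0, 0, 0.005, 0, -0.5, 0, 0, 0, 0, 0.005, 0, -0.5, 0, 0, 0, 0, 0.005, 0, -0.5]}}

```text
clock: 8.4
eef_pos: [528.8, -180.2, 157.4]
eef_rot: [-2.7, 1.569, -2.531]
wrist_force: [0.3, -1.1, 0.8]
finger_gap: 70.3
```

```bash
cat >> h.py <<'E'
def car2(name):
    # carton pose from scene cloud within its mask
    im,d=camera('scene'); P=cloud('scene',d); r=masks_of('scene','carton_center')
    m=r[0]['region']&(d>0)&(np.abs(P[...,2]-200)<5) if r else None
    cv2.imwrite(name,im[180:400,200:440].repeat(3,0).repeat(3,1)[:600])
    pts=np.array([crad(p) for p in P[m]]); print(r[0]['conf'],len(pts),'s',np.percentile(pts[:,0],[0.5,99.5]).round(1),'l',np.percentile(pts[:,1],[.5,99.5]).round(1))
    # left/front edges slope: lateral-min side edge etc
    return pts
E
python3 - <<'E'
from h import *
car2('pics/s3.png'); go(-93,0,160,-1)
for n in ['carton_center','carton_foot']:
    print(n,[(crad(w('scene',r['at'])).round(1),round(r['conf'],2)) for r in place_of('scene',n)][:2])
E
```

```text
0.78 465 s [-136.5  -51.9] l [-25.   60.1]
at cradle [-153.5   -2.9  157.4] rotvec [ 0.001 -0.002  0.001] shift [-0.0027  0.0605 -0.0029]
carton_center [(array([-105.6,    1.9,  108.2]), 0.71)]
carton_foot [(array([-125.1,   -2.2,    4.2]), 0.86), (array([-149.1,   -2.4,  118. ]), 0.53)]
```

View pics/s3.png

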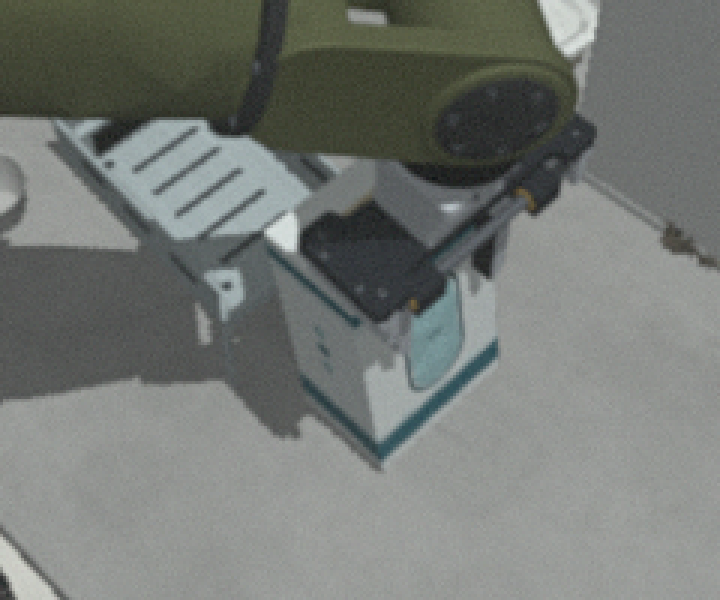

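Request:
{"fn": "play_rows", "kwargs": {"motion": [0, 0, 0, 0, 0.003, 0, -0.5, 0, 0, 0, 0, 0.005, 0, -0.5, 0, 0, 0, 0, 0.005, 0, -0.5, 0, 0, 0, 0, 0.005, 0, -0.5, 0, 0, 0, 0, 0.005, 0, -0.5, 0, 0, 0, 0, 0.005, 0, -0.5, 0, 0, 0, 0, 0.005, 0, -0.5, 0, 0, 0, 0, 0.005, 0, -0.5, 0, 0, 0, 0, 0.004, 0, -0.5, 0, 0, 0, 0, 0.003, 0, -0.5]}}

```text
clock: 9.6
eef_pos: [520.3, -131.9, 157.0]
eef_rot: [3.015, 1.568, -3.098]
wrist_force: [-0.7, 0.3, -0.2]
finger_gap: 70.6
```

```bash
python3 - <<'E'
from h import *
car2('pics/s4.png'); go(-30,0,160,-1)
E
```

```text
0.7 163 s [-30.1  -4.1] l [-23.9  60. ]
at cradle [-104.9   -2.7  157. ] rotvec [ 0.001 -0.003 -0.   ] shift [-0.0029  0.0749 -0.0027]
```

View pics/s4.png

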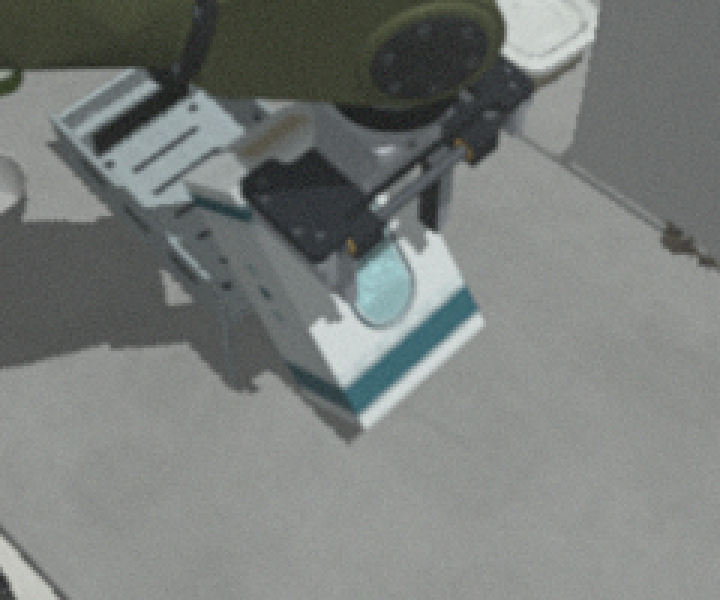

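```bash
python3 - <<'E'
from h import *
im,d=camera('scene'); P=cloud('scene',d); r=masks_of('scene','carton_center')[0]['region']&(d>0)
pts=P[r]; q=np.stack([(pts-O)@A,(pts-O)@L,pts[:,2]],1)
# back face: lateral within -50..50 , fit plane s vs z
for z in range(0,240,20):
    k=np.abs(q[:,2]-z)<6
    if k.sum()>5: print(z,k.sum(),'s',np.percentile(q[k,0],[1,10,50,99]).round(1),'l',np.percentile(q[k,1],[1,50,99]).round(1))
cv2.imwrite('pics/s5.png',im[180:400,200:440].repeat(3,0).repeat(3,1)[:600])
print(read_state()['clock'])
E
```

```text
0 48 s [-91.3 -85.4 -25.7 164. ] l [-108.9   32.1   59.9]
20 28 s [-92.3 -87.7 -70.7 -41.2] l [58.8 59.9 60.6]
40 64 s [-103.6  -95.4  -61.4  137. ] l [-93.4  59.7  60.6]
60 88 s [-111.3  -99.1  -53.9   18.8] l [59.  59.7 60.6]
80 688 s [-122.5 -119.8 -110.4   43.2] l [-58.   14.9  60.4]
100 623 s [-91.4 -86.3 -75.9  73.4] l [-58.4  23.7  60.3]
120 289 s [-54.5 -49.7 -37.5  74.3] l [-57.8  49.9  60.4]
140 184 s [-18.  -13.2  -2.5  63.6] l [34.4 51.8 60.4]
160 543 s [-59.4  20.8  30.   49.7] l [-44.   14.2  59.9]
9.8
```

View pics/s5.png

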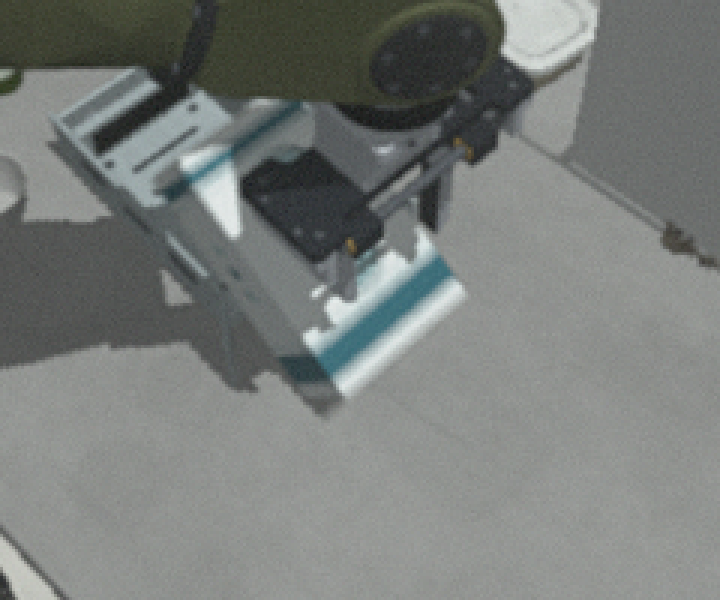

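Request:
{"fn": "play_rows", "kwargs": {"motion": [0, 0, 0, -0.005, 0, 0, -0.5, 0, 0, 0, -0.005, 0, 0, -0.5, 0, 0, 0, 0, 0, 0, -0.5]}}

```text
clock: 10.1
eef_pos: [520.6, -132.9, 168.0]
eef_rot: [3.085, 1.568, -3.029]
wrist_force: [-0.5, -0.4, 0.3]
finger_gap: 70.2
```

```bash
cat >> h.py <<'E'
def prof(name):
    im,d=camera('scene'); P=cloud('scene',d); r=masks_of('scene','carton_center')
    cv2.imwrite(name,im[180:400,200:440].repeat(3,0).repeat(3,1)[:600])
    if not r: print('nomask'); return
    r=r[0]['region']&(d>0)
    pts=P[r]; q=np.stack([(pts-O)@A,(pts-O)@L,pts[:,2]],1)
    for z in range(0,240,15):
        k=np.abs(q[:,2]-z)<6
        if k.sum()>5: print(z,k.sum(),'s',np.percentile(q[k,0],[1,10,50,99]).round(1),'l',np.percentile(q[k,1],[1,50,99]).round(1))
    for n in ['carton_center','carton_foot','carton_opening']:
        print(n,[(crad(w('scene',x['at'])).round(1),round(x['conf'],2)) for x in place_of('scene',n)][:2])
    go(-130,0,160,-1)
E
python3 - <<'E'
from h import *
prof('pics/s6.png')
E
```

```text
nomask
```

View pics/s6.png

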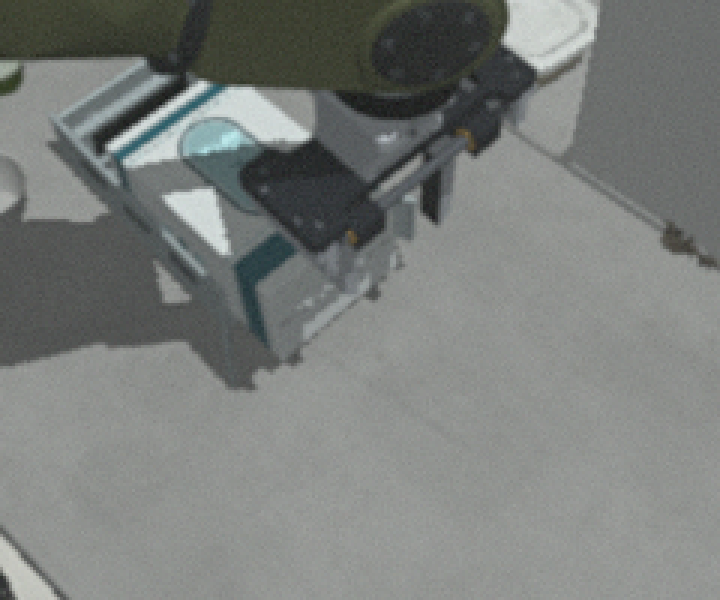

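Request:
{"fn": "play_rows", "kwargs": {"motion": [0, 0, 0, -0.01, -0.02, 0, -0.3, 0, 0, 0, -0.01, -0.02, 0, -0.3, 0, 0, 0, 0, -0.025, 0, -0.3, 0, 0, 0, 0, -0.025, 0, -0.3, 0, 0, 0, 0, -0.01, 0, -0.3, 0, 0, 0, 0, 0, 0, -0.3]}}

```text
clock: 10.8
eef_pos: [537.4, -234.1, 187.2]
eef_rot: [2.849, 1.566, 3.019]
wrist_force: [0.2, -0.0, -0.1]
finger_gap: 61.3
```

```bash
python3 - <<'E'
from h import *
prof('pics/s7.png')
im,d=camera('top'); cv2.imwrite('pics/t7.png',im[170:330,230:470].repeat(3,0).repeat(3,1))
for n in ['carton_center','carton_foot','carton_opening','cradle','end_plate_face']:
        print(n,[(crad(w('top',x['at'])).round(1),round(x['conf'],2)) for x in place_of('top',n)][:2])
E
```

```text
30 116 s [-58.3 -57.6 -56.4   6.3] l [-21.5  39.2  60.7]
45 157 s [-57.  -56.  -54.8 137.6] l [-25.8  40.8  60.8]
60 258 s [-55.5 -54.4 -52.4 141.2] l [-56.7  54.   61.1]
75 264 s [-53.5 -52.7 -50.7 140.7] l [-56.3  56.   61.2]
90 564 s [-52.2 -50.9  72.6 132. ] l [-54.3  43.6  60.9]
105 1797 s [-50.  -46.  -10.8  57. ] l [-54.1  11.2  59.8]
carton_center [(array([45.2,  2.9, 55.3]), 0.94)]
carton_foot [(array([-56.5,  -1.5,  70. ]), 0.61), (array([50. ,  3.9, 55.8]), 0.37)]
carton_opening [(array([59.8,  2.5, 97.9]), 0.66), (array([49. ,  1.1, 55.2]), 0.63)]
at cradle [-206.9   -2.8  187.7] rotvec [ 0.003 -0.004 -0.001] shift [ 0.0278  0.0769 -0.0024]
carton_center [(array([385.1, -34.1,  -0.4]), 0.58)]
carton_foot []
carton_opening []
cradle []
end_plate_face [(array([201.5,   1.7,  26.2]), 0.69)]
```

View pics/s7.png

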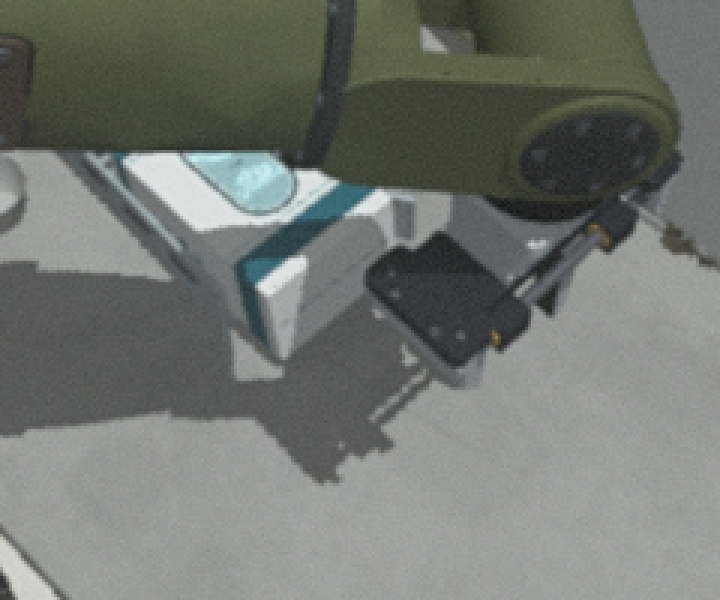

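View pics/t7.png

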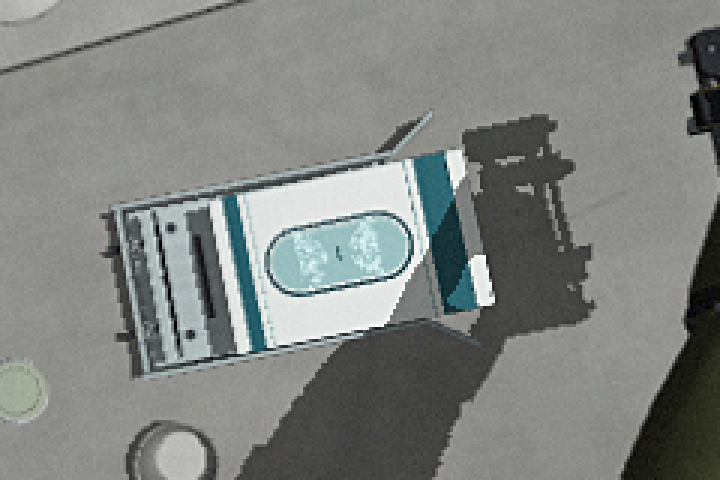

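Request:
{"fn": "play_rows", "kwargs": {"motion": [0, -0.004, 0, 0.015, 0.012, -0.002, -0.3, 0, 0, 0, 0.02, 0.015, 0, -0.3, 0, 0, 0, 0.02, 0.015, 0, -0.3, 0, 0, 0, 0.02, 0.015, 0, -0.3, 0, 0, 0, 0.02, 0.015, 0, -0.3, 0, 0, 0, 0.02, 0.01, 0, -0.3, 0, 0, 0, 0.015, 0.005, 0, -0.3, 0, 0, 0, 0.005, 0, 0, -0.3]}}

```text
clock: 12.15
eef_pos: [520.7, -144.7, 49.4]
eef_rot: [-0.418, 1.567, -0.246]
wrist_force: [-0.2, -0.8, -0.4]
finger_gap: 61.1
```

```bash
python3 - <<'E'
from h import *
go(-75,0,50,-1); print(read_state()['wrist_force'].round(1))
E
```

```text
at cradle [-117.5   -0.9   49.4] rotvec [0.002 0.003 0.001] shift [-0.0006  0.0425 -0.0008]
[-0.2 -0.8 -0.4]
```

Request:
{"fn": "play_rows", "kwargs": {"motion": [0, 0, 0, 0, 0.01, 0, -0.3, 0, 0, 0, 0, 0.01, 0, -0.3, 0, 0, 0, 0, 0.008, 0, -0.3, 0, 0, 0, 0, 0.005, 0, -0.3, 0, 0, 0, 0, 0.005, 0, -0.3, 0, 0, 0, 0, 0.005, 0, -0.3, 0, 0, 0, 0, 0.005, 0, -0.3, 0, 0, 0, 0, 0.005, 0, -0.3, 0, 0, 0, 0, 0.005, 0, -0.3, 0, 0, 0, 0, 0.005, 0, -0.3, 0, 0, 0, 0, 0.004, 0, -0.3, 0, 0, 0, 0, 0.002, 0, -0.3]}}

```text
clock: 13.35
eef_pos: [509.4, -72.3, 52.0]
eef_rot: [-0.532, 1.563, -0.361]
wrist_force: [-0.1, -1.7, -0.7]
finger_gap: 61.3
```

```bash
python3 - <<'E'
from h import *
prof('pics/s8.png')
im,d=camera('top'); cv2.imwrite('pics/t8.png',im[170:330,230:470].repeat(3,0).repeat(3,1))
E
```

```text
30 87 s [-36.8 -36.3 -35.3  -0.5] l [-38.2  33.4  60.7]
45 125 s [-35.8 -35.2 -33.7 143.3] l [-32.2  45.5  60.9]
60 175 s [-34.5 -33.2  27.4 163.2] l [-28.8  59.7  61. ]
75 140 s [-32.2 -31.5  36.8 164.6] l [-28.7  59.8  60.6]
90 512 s [ 36.7  76.5 110.8 166.5] l [ 1.4 44.2 60.6]
105 214 s [-29.9 -28.5  47.7  74.4] l [-34.7  10.5  54.9]
195 10 s [-13.1 -11.9 -10.5  -8.2] l [59.7 68.8 84. ]
carton_center [(array([65.6,  0.7, 56.6]), 0.71)]
carton_foot [(array([-37. ,  -4.3,  66.1]), 0.64)]
carton_opening [(array([80.3,  2.5, 95.2]), 0.9), (array([ 351.4, -187.7,   -1.4]), 0.53)]
at cradle [-44.6  -1.9  52. ] rotvec [0.001 0.007 0.004] shift [-0.1077 -0.0858 -0.0013]
```

View pics/s8.png

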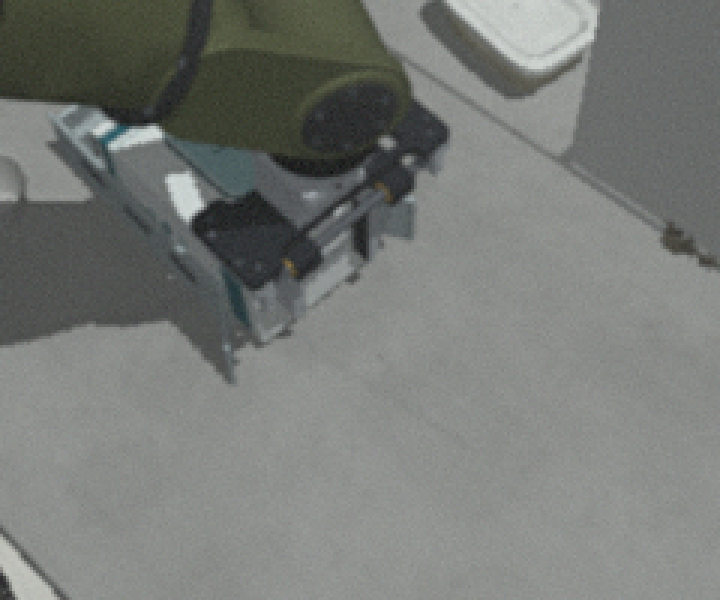

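View pics/t8.png

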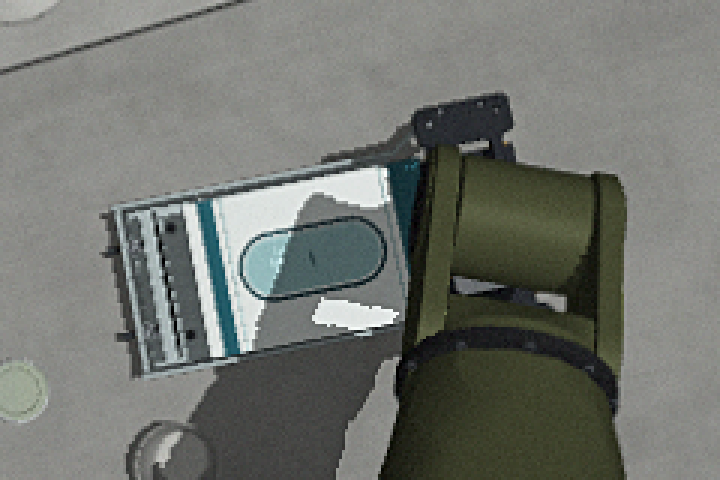

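Request:
{"fn": "play_rows", "kwargs": {"motion": [0, 0.005, 0, 0.001, 0.004, -0.001, -0.3, 0, 0, 0, 0.001, 0.005, 0, -0.3, 0, 0, 0, 0, 0.005, 0, -0.3, 0, 0, 0, 0, 0.005, 0, -0.3, 0, 0, 0, 0, 0.005, 0, -0.3, 0, 0, 0, 0, 0.004, 0, -0.3, 0, 0, 0, 0, 0.003, 0, -0.3, 0, 0, 0, 0, 0.002, 0, -0.3]}}

```text
clock: 14.45
eef_pos: [502.3, -38.3, 49.6]
eef_rot: [-1.31, 1.565, -1.14]
wrist_force: [0.9, -5.2, -2.5]
finger_gap: 61.1
```

```bash
python3 - <<'E'
from h import *
go(0,0,50,-1); print(read_state()['wrist_force'].round(1))
E
```

```text
at cradle [-9.5 -0.7 49.6] rotvec [0.001 0.001 0.005] shift [-0.0005  0.0095 -0.0007]
[ 0.9 -5.2 -2.5]
```

Request:
{"fn": "play_rows", "kwargs": {"motion": [0, 0, 0, 0, 0.003, 0, -0.3, 0, 0, 0, 0, 0.003, 0, -0.3, 0, 0, 0, 0, 0.003, 0, -0.3]}}

```text
clock: 14.75
eef_pos: [500.8, -30.6, 49.3]
eef_rot: [-1.397, 1.563, -1.227]
wrist_force: [2.2, -9.3, -2.4]
finger_gap: 61.3
```

```bash
python3 - <<'E'
from h import *
print(read_state()['wrist_force'].round(1)); prof('pics/s9.png')
im,d=camera('top'); cv2.imwrite('pics/t9.png',im[170:330,230:470].repeat(3,0).repeat(3,1))
E
```

```text
[ 2.2 -9.3 -2.4]
0 14 s [ 12.9  13.1  14.1 282.9] l [-0.9 32.4 52.3]
15 11 s [6.  6.2 7.1 8.5] l [-30.5   8.7  54.5]
30 89 s [5.4 6.1 7.2 9.7] l [-38.8   5.3  59.9]
45 85 s [  6.8   7.6   8.5 217. ] l [-32.4   5.4  60.9]
60 191 s [ -1.4   8.5  25.9 204.1] l [-30.1  60.4  62. ]
75 161 s [  8.5  10.4  64.5 204.8] l [-31.2  60.6  61.8]
90 746 s [ 18.8 106.1 144.7 207.5] l [-11.   38.2  61.5]
105 82 s [ 12.9  14.5  18.8 104.7] l [-35.9  -6.   36.9]
195 8 s [22.3 22.4 32.  33.5] l [51.9 65.7 80.6]
carton_center [(array([110. ,   1.2,  53.1]), 0.58)]
carton_foot [(array([ 7.7, -2.1, 62.1]), 0.87)]
carton_opening [(array([121.7,   3.5,  92.7]), 0.8)]
at cradle [-1.8 -0.5 49.3] rotvec [0.001 0.001 0.008] shift [-0.1096 -0.1291 -0.0005]
```

View pics/s9.png

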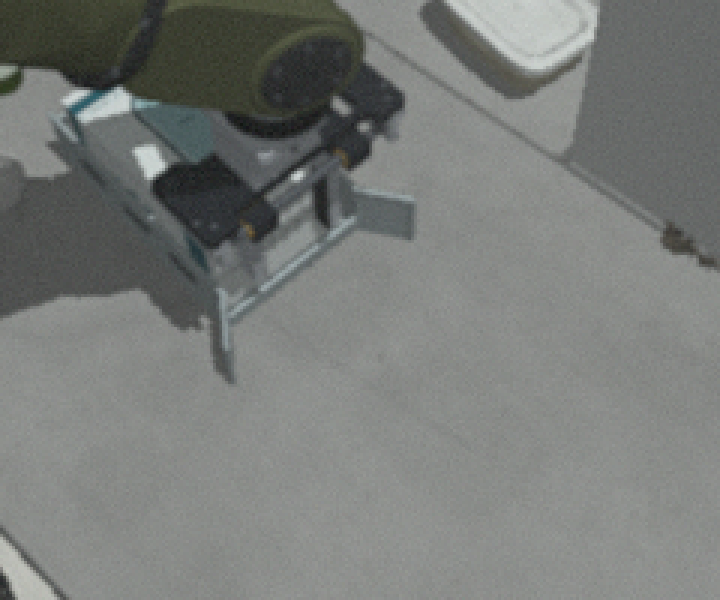

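View pics/t9.png

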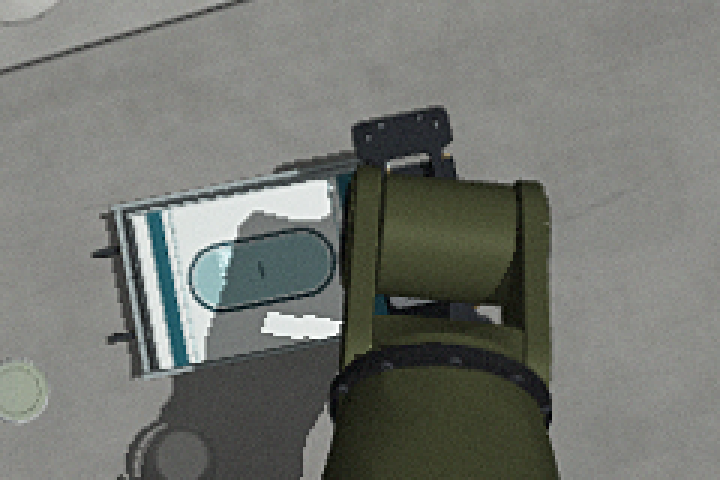

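Request:
{"fn": "play_rows", "kwargs": {"motion": [0, 0, 0, 0, 0.003, 0, -0.3, 0, 0, 0, 0, 0.003, 0, -0.3, 0, 0, 0, 0, 0.002, 0, -0.3]}}

```text
clock: 15.35
eef_pos: [499.9, -25.2, 49.2]
eef_rot: [-1.42, 1.558, -1.251]
wrist_force: [2.5, -10.0, -3.1]
finger_gap: 61.1
```

```bash
python3 - <<'E'
from h import *
print(read_state()['wrist_force'].round(1)); prof('pics/s10.png')
E
```

```text
[  2.5 -10.   -3.1]
15 45 s [11.6 12.2 12.8 14.1] l [-38.6   4.8  53.3]
30 81 s [11.7 12.3 13.4 15.2] l [-36.8   3.9  55.5]
45 89 s [ 12.3  12.9  14.5 141.9] l [-31.3   9.9  61.1]
60 201 s [ -1.4  13.9  33.9 206.5] l [-30.7  60.5  65.4]
75 159 s [ 14.   15.3  66.2 207.4] l [-31.9  60.6  61.7]
90 939 s [ 16.1 105.1 141.6 211.7] l [-15.   32.6  61.2]
105 12 s [21.5 22.  25.  29.2] l [-39.7 -26.7   0.2]
carton_center [(array([115.7,   3.9,  51.7]), 0.56)]
carton_foot [(array([10.8, -0.1, 56.6]), 0.95), (array([114.8,   1.6,  51.3]), 0.58)]
carton_opening [(array([123.6,   3.3,  90.8]), 0.91), (array([-0.4,  0.8,  0.6]), 0.31)]
at cradle [ 3.8 -0.5 49.1] rotvec [0.    0.002 0.012] shift [-0.1093 -0.1351 -0.0003]
```

View pics/s10.png

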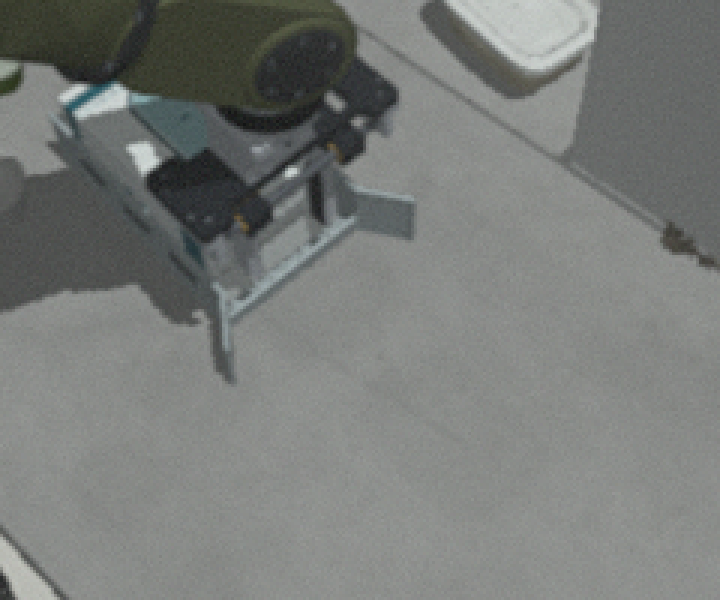

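Request:
{"fn": "play_rows", "kwargs": {"motion": [0, 0, 0, 0, 0, 0, -0.3, 0, 0, 0, 0, 0, 0, -0.3, 0, 0, 0, 0, 0, 0, -0.3]}}

```text
clock: 15.9
eef_pos: [500.0, -26.9, 48.9]
eef_rot: [-1.467, 1.556, -1.298]
wrist_force: [2.0, -6.4, -2.3]
finger_gap: 61.2
```

```bash
python3 - <<'E'
from h import *
print(read_state()['wrist_force'].round(1)); prof('pics/s11.png')
im,d=camera('scene'); P=cloud('scene',d); q=np.stack([(P-O)@A,(P-O)@L,P[...,2]],-1)
for s in range(5,210,15):
    m=(d>0)&(abs(q[...,0]-s)<6)&(abs(q[...,1])<55)&(q[...,2]>70)&(q[...,2]<112)
    if m.sum(): print(s,m.sum(),np.percentile(q[m][:,2],[50,90]).round(1))
im,d=camera('top'); P=cloud('top',d); q=np.stack([(P-O)@A,(P-O)@L,P[...,2]],-1)
for s in range(5,210,15):
    m=(d>0)&(abs(q[...,0]-s)<6)&(abs(q[...,1])<55)&(q[...,2]>60)&(q[...,2]<112)
    if m.sum(): print('top',s,m.sum(),np.percentile(q[m][:,2],[50,90]).round(1))
E
```

```text
[ 2.  -6.4 -2.3]
0 14 s [ 13.1  13.5  14.3 282. ] l [-46.3 -16.3  36.5]
15 90 s [10.6 11.5 12.5 14.3] l [-42.9   6.1  55.5]
30 82 s [11.3 12.  12.9 14.5] l [-38.1   2.7  56.2]
45 89 s [  7.3  12.   13.  147.3] l [-32.2   8.3  60.8]
60 206 s [  9.5  12.4  40.5 205.7] l [-29.   60.5  64.7]
75 157 s [ 11.8  12.9  62.6 208.8] l [-30.2  60.6  61.7]
90 1041 s [ 13.2  93.6 136.6 209.2] l [-34.4  28.6  61. ]
150 12 s [-29.7 -29.4 -28.2 -20.7] l [31.9 73.8 80.7]
165 17 s [-29.5 -25.4 -17.1  32.6] l [-2.4 74.  86.4]
180 7 s [-18.4 -18.3 -18.1 -16.7] l [-0.2 10.2 23.5]
225 6 s [22.8 23.6 26.6 33.4] l [39.9 40.2 40.4]
carton_center [(array([116.7,   1.1,  48.8]), 0.85)]
carton_foot [(array([ 9. , -2.9, 48.4]), 0.87)]
carton_opening [(array([120.3,   0.9,  86.7]), 0.91)]
at cradle [ 2.1 -0.3 48.9] rotvec [-0.001  0.002  0.015] shift [-1.091e-01 -1.337e-01 -1.000e-04]
5 62 [ 86.9 103.5]
20 28 [85.9 90.4]
35 26 [91.  92.4]
95 39 [90.7 92. ]
110 110 [89.8 92.2]
125 122 [90.  91.6]
140 106 [89.9 91.9]
155 87 [89.1 91.1]
170 77 [88.7 91.3]
185 66 [88.5 90. ]
200 45 [88.6 90.1]
top 35 21 [90.7 92.1]
top 50 32 [90.8 92.8]
top 65 155 [90.2 92.7]
top 80 241 [90.6 93. ]
top 95 250 [90.6 93.2]
top 110 251 [90.  92.4]
top 125 247 [89.8 92.9]
top 140 247 [89.6 92.3]
top 155 249 [89.9 92.3]
top 170 242 [89.3 91.8]
top 185 245 [88.6 90.6]
top 200 250 [88.7 91.1]
```

Request:
{"fn": "play_rows", "kwargs": {"motion": [0, 0, 0, 0, -0.001, 0, -0.3, 0, 0, 0, 0, -0.001, 0, -0.3, 0, 0, 0, 0, -0.002, 0, -0.3, 0, 0, 0, 0, -0.002, 0, -0.3, 0, 0, 0, 0, -0.002, 0, -0.3, 0, 0, 0, 0, -0.002, 0, -0.3, 0, 0, 0, 0, -0.002, 0, -0.3, 0, 0, 0, 0, -0.003, 0, -0.3, 0, 0, 0, 0, -0.004, 0, -0.3, 0, 0, 0, 0, -0.004, 0, -0.3]}}

```text
clock: 17.25
eef_pos: [504.0, -50.6, 49.3]
eef_rot: [-1.469, 1.557, -1.3]
wrist_force: [0.1, -0.1, 0.0]
finger_gap: 61.4
```

```bash
python3 - <<'E'
from h import *
print(read_state()['wrist_force'].round(1)); prof('pics/s12.png')
E
```

```text
[ 0.1 -0.1  0. ]
15 25 s [4.1 4.7 6.1 7.6] l [-41.7  -8.1  57.8]
30 64 s [4.1 4.5 5.5 7.2] l [-43.5  -8.6  60. ]
45 51 s [ 4.2  4.7  5.6 90.5] l [-44.  -18.4  61. ]
60 122 s [  4.6   8.8  86.9 199.8] l [-30.9  60.8  63.7]
75 119 s [  4.9   7.1  82.4 197.5] l [-38.   60.9  62. ]
90 982 s [  5.4  79.9 115.4 197.9] l [-24.8  34.2  61.1]
carton_center [(array([108.3,   3.4,  46.5]), 0.63)]
carton_foot [(array([ 4.1, -1.5, 47.7]), 0.89)]
carton_opening []
at cradle [-21.6  -0.2  49.2] rotvec [-0.001  0.001  0.014] shift [-0.1093 -0.1099 -0.    ]
```

Clamped with the foot face at the lip's inner face (s≈5). Now I retreat and check.

Request:
{"fn": "play_rows", "kwargs": {"motion": [0, 0, 0, 0, -0.015, 0, -0.3, 0, 0, 0, 0, -0.02, 0, -0.3, 0, 0, 0, -0.01, -0.025, 0, -0.3, 0, 0, 0, -0.025, -0.025, 0, -0.3, 0, 0, 0, -0.03, -0.03, 0, -0.3, 0, 0, 0, -0.03, -0.03, 0, -0.3, 0, 0, 0, -0.03, -0.03, 0, -0.3, 0, 0, 0, -0.01, -0.03, 0, -0.3, 0, 0, 0, 0, -0.02, 0, -0.3, 0, 0, 0, 0, 0, 0, -0.3]}}

```text
clock: 18.5
eef_pos: [540.8, -286.7, 193.2]
eef_rot: [-1.575, 1.555, -1.405]
wrist_force: [-1.1, -0.2, 0.1]
finger_gap: 61.1
```

```bash
python3 - <<'E'
from h import *
prof('pics/s13.png')
im,d=camera('top'); cv2.imwrite('pics/t13.png',im[120:340,180:470].repeat(2,0).repeat(2,1)); P=cloud('top',d); q=np.stack([(P-O)@A,(P-O)@L,P[...,2]],-1)
for s in range(5,215,15):
    m=(d>0)&(abs(q[...,0]-s)<5)&(abs(q[...,1])<55)&(q[...,2]>60)&(q[...,2]<112)
    if m.sum(): print('top',s,m.sum(),np.median(q[m][:,2]).round(1))
m=(d>0)&(abs(q[...,0]-105)<130)&(abs(q[...,1])<75)&(q[...,2]>75)&(q[...,2]<112)
r=cv2.minAreaRect(q[m][:,:2].astype(np.float32)); print(r)
for n in ['rice_tub','sauce_pot_red','timer']:
  for c in('top','scene'):
    print(c,n,[(np.round(w(c,x['at'])),round(x['conf'],2)) for x in place_of(c,n)][:2])
print(read_state()['clock'])
E
```

```text
nomask
top 5 124 88.0
top 20 210 88.6
top 35 204 88.7
top 50 208 88.5
top 65 205 88.6
top 80 207 88.7
top 95 208 88.9
top 110 211 88.6
top 125 207 88.9
top 140 208 89.1
top 155 208 89.1
top 170 204 88.5
top 185 207 88.3
top 200 192 88.3
((104.23834228515625, 2.632831573486328), (121.43145751953125, 200.91542053222656), 89.97517395019531)
top rice_tub [(array([798.,  68.,  -2.]), 0.88)]
scene rice_tub []
top sauce_pot_red [(array([469., 358.,   1.]), 0.89)]
scene sauce_pot_red []
top timer [(array([622., 350.,  -2.]), 0.66)]
scene timer []
18.95
```

View pics/s13.png

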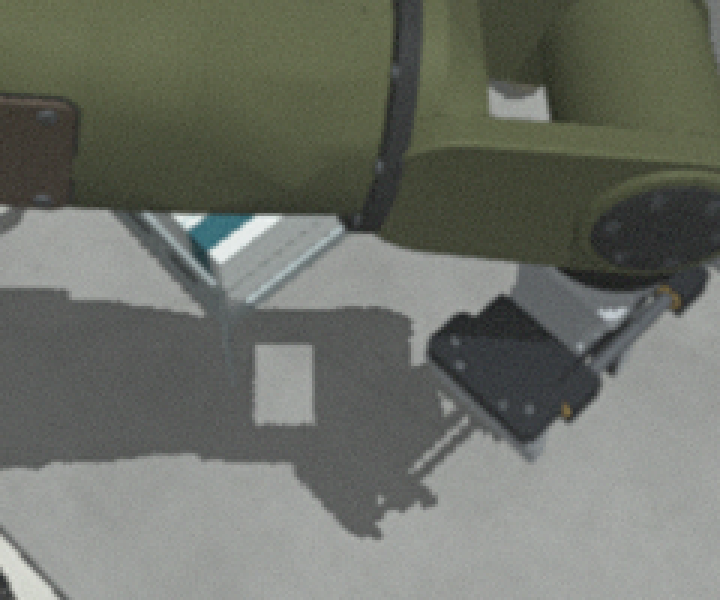

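View pics/t13.png

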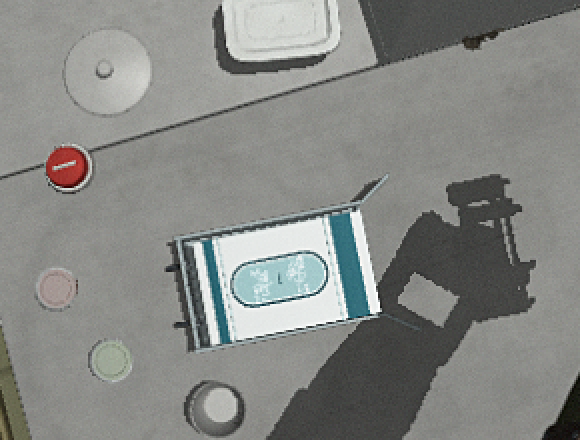

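The carton lies flat: its top is at 88–89 mm along the whole length (3 + 85 expected). The opening faces up, the centre is at s=104 (105 expected), and the bystanders are where they were.

```bash
python3 -c "
from cell import *
print(sign_off())"
```

```text
the job is handed in; nothing more can be done
None
```

The carton is loaded and clamped in the cradle. It lies flat on its back with the oval opening up and its foot end behind the lip. I handed the job in at about 19 s on the robot clock.

**What I did:** I centred the carton sideways by about 15 mm and slid it towards the lip. It tipped over the lip onto its back, and I pushed its foot end against the sprung plate until the foot dropped. Then I eased off slowly and backed the arm away. The highest wrist force I read was about 11 N.

**Last checks:**
- **Flatness:** the carton's top is at 88–89 mm over its whole length, against 88 mm expected.
- **Position:** its centre is 104 mm behind the lip's outer face, against 105 mm for the seat. It is square to the cradle, and about 2–3 mm off the centreline inside the pocket.
- **Bystanders:** the rice tub, red sauce pot and timer are within the detector's error of where they started. Only the top camera confirmed this. The arm blocked the scene camera for the last check.

**What did not go as planned:**
- **Tip:** the carton began tipping a few millimetres before I expected contact with the lip and fell the rest of the way on its own. Its foot came to rest about 58 mm in front of the lip, and the final push took that up.
- **Carton finder:** it found nothing in the last scene picture, so the final pose comes from the top camera's depth.

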